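Prop the fittings box open on its lid rest and put the thumb plane away

ROBOT

A 7-joint arm with a two-finger parallel gripper is mounted at the origin on a cart in front of the work surface, level with it; the furniture and walls round the work are solid. World frame = base frame: x ahead of the robot, y to its left, z up, the work surface at z = 0. Lengths are in m, angles in rad, forces in N, time in s.
With the tool pointing down it reaches from about 0.425 to 0.95 m from the base axis. Payload 4.7 kg.
Tool frame: the origin (TCP) lies between the finger pads; the fingertips stand 25 mm ahead of it and the grasp point (between the pads) lies 6 mm ahead of it; x points along the fingers, z is the direction in which the jaws open and shut, and the axes are right-handed (so a half turn about x gives the same grasp; the last joint's range is limited). The gripper opens to 85 mm and grips with 20 to 120 N. Pads are 22 mm wide; open, the fingers measure 114 mm over their backs; the gripper's body (76 mm by 85 mm) begins 54 mm behind the grasp point. The pads swing forward as they close: fully open they stand 13 mm farther back than shut.
Start: joints at [-1.25, 0.469, -0.049, 1.532, 0.024, 1.141, -0.082], TCP at [0.231, 0.634, 0.256] pointing down, gripper open.
Joint ranges: [-2.59, 2.59], [-0.33, 1.99], [-1.39, 1.29], [0.1, 2.45], [-1.04, 4.18], [0.21, 1.99], [-2.66, 2.66]. Speed limits (rad/s): [2.57, 2.57, 3.14, 3.14, 3.14, 3.14, 3.14].

INTERFACE

Orientations are given as a 3x3 rotation matrix whose columns are the frame's x, y, z axes.
In Python, from rig import * gives the robot as it stands. Calls block until the motion is done:
- movep(position, orientation): joint-space move of the TCP to a pose.
- move_l(position, attitude=None, feed=0.15, until_force=None): straight line of the TCP; attitude=None keeps the orientation; feed is the mean speed in m/s. With until_force (N) it stops when the force on the tool has changed by that much, and returns True; else False.
- move_joints(angles): joint-space move.
- command_gripper(opening, newtons=None): finger opening in m; newtons is the grip in N (None keeps the last); returns when the fingers have stopped.
- sleep(seconds).
- inverse_kinematics(position, orientation): joint angles nearest the present ones, or None.
- sense(): the state.
- camera(name): name is "side" or "top"; returns (picture, depth): 480x640x3 uint8, red, green, blue; 480x640 float32, m along the optical axis (not along the pixel's ray), 0 where there is no reading.
- camera_params(name): a dict with "K" (3x3 intrinsics, pixels), "position" and "rotation" of the camera in the world. Camera axes: x right, y down, z forward; pixel columns grow to the right and rows downward; lengths in m; the calibration is good to about 2 mm. A picture is of the moment at which its call begins. camera_params takes no time and is no camera call.
A pose or a line that the arm cannot do raises Unreachable and nothing moves.
- finish_job(): hands the job in, once; it reports no verdict.
The state is a dict: "time_s": time; "joint_pos": joint angles; "qd": joint speeds; "joint_efforts": joint torques, N m; "position": TCP position; "tcp_rot": TCP orientation; "wrist_force": force on the tool from outside, world axes, zero at the start; "ft_torque": the same for the moment, N m; "finger_gap": finger opening in m.
Only numpy, scipy, OpenCV 4.12 (cv2) and the standard library are available. Lean on these libraries where they do the work, as an engineer would, in place of code of your own. Each camera call takes 0.05 s, during which the arm holds its last target. There are 200 camera calls.

TASK

Open the fittings box in front of you by the steel bar on the front of its lid: swing the lid up past its balance point and press it back, firmly but gently, until its rubber-tipped rest takes the push, so that the lid stays open by itself. Then put the thumb plane that lies to the right of this box away in the larger compartment of the box, standing on its sole, and leave the other things where they are.

Things in the scene. Friction and masses are not known exactly. Their poses are not given: they have to be found in the camera images.
- fittings_box: Wooden box fixed to the table, 143 (x) x 240 (y) x 70 mm high with its lid shut; origin under its centre on the table; x axis from its front (near the robot) to its hinged back, y to its left, z up. Lower part's rim 52 mm high, walls 8 mm, inner floor 7 mm up. A 4 mm divider, top 34 mm up, at y = -37 mm parts a smaller compartment (-y) from the larger (+y).
- fittings_box_lid (a joint): Angle of the lid: 0 shut, grows as the lid swings up and back about the hinge line along the box's y axis; the hinge's own end is 2.05. The lid balances at about 1.46 rad. Let go below about 1.1 it falls shut; above that the slightly stiff hinge (0.06 N m) keeps it about where it is left.
- lid_hinge_line (a point): Middle of the lid's hinge line: at x = 68.4, y = 0, z = 52.8 mm in the box's frame; it does not move when the lid opens.
- lid_pull_bar (a point): Middle of the round steel bar on the lid's front: diameter 10, 130 mm long, along the box's y; posts 55 mm to either side, 35 mm clear of the lid. Lid shut: at x = -109, y = 0, z = 61.5 mm in the box's frame, 178 mm from the hinge line; moves with the lid. Can be pinched from above (a finger before, one behind) and turns between the fingers as the lid swings. Lid and bar: about 0.18 kg.
- lid_pull: The bar, its posts and the 75 x 150 x 2 mm metal wear plate on the lid's top that meets the rest: one part, fixed to the lid. Origin and axes are the box's when the lid is shut, and turn with the lid about the hinge line. When the plate bears on the rest, a push of P newtons on the bar loads the rest's tip with about 1.75 P.
- lid_rest: Grey post fixed behind the box, 176 mm high; origin under its foot at x = 153, y = 65 mm in the box's frame, same axes. From its head, 150 mm up, a rod with a black rubber tip points at the lid. It is clamped anywhere in 28 mm: the lid meets it between 1.59 and 1.86 rad (not measured). The tip is sprung, 8 N per mm, 7 mm travel. A load of 6 N beds the lid; over 20 N bends the rest.
- thumb_plane_center (a point): Centre of the small brass-coloured thumb plane right of the box, 25 (x) x 60 (y) x 34 mm: its body is 16 mm high with straight sides about 24 mm apart across x, above it a narrow cutter and knob, not to be gripped. This point lies 10 mm above its sole, on its middle; x across, y along it, z up. 0.12 kg.
- compartment_floor (a point): Centre of the floor of the box's larger compartment: x = -1.5, y = 38, z = 7 mm in the box's frame. The compartment spans x = -61 to 58 and y = -35 to 112 mm there; the small fittings seen on the floor are no obstacle.
- cork_block: Cork sanding block, 44 x 70 x 28 mm, origin under its centre; to be left alone.
- spool_clamp: Wooden spool clamp lying on its side, 110 x 30 x 30 mm, origin under its centre; to be left alone.
- sanding_block: Brown hardwood sanding block, 58 x 88 x 34 mm, origin under its centre; to be left alone.
There are look-alikes about, which are no part of the job. What is shaped like the part that bears thumb_plane_center but purple is not meant.

How it is judged:
By the outcome, as a careful person would: the job done as asked, in the order asked, and still so for the second after the job is handed in, with the robot touching nothing.
It also fails if it takes over 72 s, if anything falls off the work surface, if the arm or the gripper's body presses on something with over 40 N, if the wrist force passes 120 N, or if a joint passes its speed limit or range.

## Working session

There is one attempt and no reset: what is moved stays moved. The work goes in short steps, each a Python script; the robot and the scene stay as the last script left them, time stands still between calls to the robot, and variables do not carry over. Pictures are saved under pics/ and viewed, about 8 in all and at most 12, crops included, and the job is handed in when it is done.

```bash
ls; mkdir -p pics; cat > h.py <<'E'
from rig import *
import numpy as np, cv2
def world(name,d,u,v):
    p=camera_params(name);K=np.array(p["K"]);z=d[v,u]
    r=np.stack([(u-K[0,2])/K[0,0]*z,(v-K[1,2])/K[1,1]*z,z],-1)
    return r@np.array(p["rotation"]).T+np.array(p["position"])
def cloud(name,d):
    v,u=np.mgrid[0:480,0:640]; return world(name,d,u,v)
def pix(name,P):
    p=camera_params(name);c=(np.array(P)-p["position"])@np.array(p["rotation"]);q=c@np.array(p["K"]).T
    return q[...,:2]/q[...,2:]
def save(n,im): cv2.imwrite(f"pics/{n}.png",im[...,::-1])
E
python3 - <<'E'
from h import *
for n in("top","side"):
    im,d=camera(n); save(n+"1",im); np.savez(n+"1",im=im,d=d)
    p=camera_params(n);print(n,p["position"],p["rotation"],p["K"])
print(sense())
E
```

```text
pics
top [0.44166316 0.05867077 1.29480962] [[-0.02930785 -0.99447037  0.10084506]
 [-0.99954801  0.02848185 -0.00962112]
 [ 0.00669567 -0.10108145 -0.99485562]] [[515.95352489   0.         311.72998474]
 [  0.         515.95352489 237.64381903]
 [  0.           0.           1.        ]]
side [0.37130866 1.12552043 0.73361694] [[-0.9834261  -0.07821733  0.16357004]
 [-0.18024766  0.51925973 -0.83539219]
 [-0.01959319 -0.8510296  -0.52475206]] [[463.74547761   0.         316.98604599]
 [  0.         463.74547761 238.47013826]
 [  0.           0.           1.        ]]
{'time_s': 0.1, 'joint_pos': array([-1.24988061,  0.46936923, -0.048591  ,  1.53354707,  0.02409577,
        1.14104874, -0.08228139]), 'qd': array([ 0.00023959, -0.00237174,  0.00216879, -0.00131824, -0.00127909,
       -0.00149291, -0.00017221]), 'joint_efforts': array([ 1.09822009e-03, -5.11515641e+01, -4.66962217e-02, -2.38391376e+01,
        1.08118719e-02,  4.38181494e-03,  2.39787070e-06]), 'position': array([0.23116125, 0.63367131, 0.25537224]), 'tcp_rot': array([[-5.54300337e-04, -9.39450208e-01,  3.42684987e-01],
       [-1.69886396e-03,  3.42685429e-01,  9.39448674e-01],
       [-9.99998403e-01, -6.14384556e-05, -1.78594875e-03]]), 'wrist_force': array([ 0.12512447, -0.19144796,  0.1195345 ]), 'ft_torque': array([ 0.00812733, -0.0006498 , -0.0339128 ]), 'finger_gap': 0.08590652472131179}
```

View pics/top1.png

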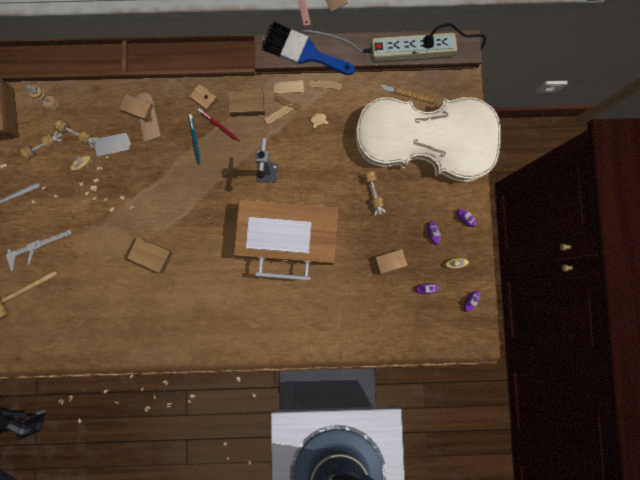

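View pics/side1.png

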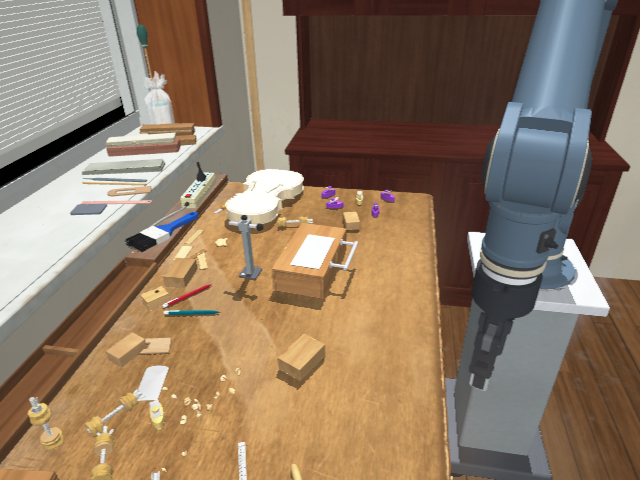

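Top view: the box is at (287,232), its bar at (283,276), and the rest at (265,165). These could be taken for the thumb plane:
- brass at (457,263), right of the box
- brass-like at (80,162), far left
- purple at (435,232), (467,217), (428,288) and (472,300)

By the description I choose (457,263). Next I'll take a close crop and measure.

```bash
python3 - <<'E'
from h import *
T=np.load("top1.npz");im,d=T["im"],T["d"];C=cloud("top",d)
a=cv2.resize(im[195:320,395:495],None,fx=4,fy=4,interpolation=cv2.INTER_CUBIC)
b=cv2.resize(im[195:320,225:345],None,fx=4,fy=4,interpolation=cv2.INTER_CUBIC)
c=cv2.resize(im[125:195,225:345],None,fx=4,fy=4,interpolation=cv2.INTER_CUBIC)
save("crop1",cv2.resize(np.hstack([a,b]),None,fx=.9,fy=.9))
# lid top region by depth
z=C[...,2]; print("table z",np.median(z[280:320,150:230]))
m=((z>.05)&(z<.09)).astype(np.uint8); m[:195]=0;m[320:]=0;m[:,:225]=0;m[:,345:]=0
def rays(n,uv,zp):
    p=camera_params(n);K=np.array(p["K"]);uv=np.atleast_2d(uv)
    r=np.c_[(uv-K[[0,1],2])/K[[0,1],[0,1]],np.ones(len(uv))]@np.array(p["rotation"]).T
    o=np.array(p["position"]); return o+r*((zp-o[2])/r[:,2])[:,None]
cs,_=cv2.findContours(m,cv2.RETR_EXTERNAL,cv2.CHAIN_APPROX_NONE)
k=max(cs,key=cv2.contourArea);print("lid+bar",cv2.boundingRect(k))
lm=cv2.morphologyEx(m,cv2.MORPH_OPEN,np.ones((13,13)))
ys,xs=np.nonzero(lm);print("lid z",np.median(z[ys,xs]))
k=max(cv2.findContours(lm,0,1)[0],key=cv2.contourArea)[:,0].astype(float)
W=rays("top",k,.07)[:,:2].astype(np.float32);print("lid rect",cv2.minAreaRect(W))
hsv=cv2.cvtColor(im,cv2.COLOR_RGB2HSV)
w=((hsv[...,1]<40)&(hsv[...,2]>120)).astype(np.uint8); 
wp=w.copy();wp[:210]=0;wp[258:]=0;wp[:,:235]=0;wp[:,322:]=0
k=max(cv2.findContours(wp,0,1)[0],key=cv2.contourArea)[:,0].astype(float)
print("plate",cv2.minAreaRect(rays("top",k,.072)[:,:2].astype(np.float32)))
wb=w.copy();wb[:268]=0;wb[285:]=0;wb[:,:240]=0;wb[:,330:]=0
ys,xs=np.nonzero(wb); print("bar px",xs.min(),xs.max(),ys.min(),ys.max())
print("bar",cv2.minAreaRect(rays("top",np.c_[xs,ys].astype(float),.0655)[:,:2].astype(np.float32)))
# plane
q=((hsv[...,0]>15)&(hsv[...,0]<40)&(z>.006)&(z<.06)).astype(np.uint8)
g=np.zeros_like(q);g[245:282,440:475]=1
for zz,nm in((.008,"all"),):
  mm=((z>zz)&(z<.06)&(g>0)).astype(np.uint8)
  k=max(cv2.findContours(mm,0,1)[0],key=cv2.contourArea)[:,0].astype(float)
  print("plane",cv2.boundingRect(k.astype(int)),cv2.minAreaRect(rays("top",k,.014)[:,:2].astype(np.float32)))
E
```

```text
table z 0.0012037780030048628
lid+bar (234, 200, 104, 80)
lid z 0.07064200620876115
lid rect ((0.5838334560394287, 0.10808170586824417), (0.23819325864315033, 0.13697601854801178), 84.32311248779297)
plate ((0.5754039287567139, 0.12667739391326904), (0.15011687576770782, 0.07552719116210938), 83.81988525390625)
bar px 256 309 268 279
bar ((0.48263251781463623, 0.11874809861183167), (0.12598921358585358, 0.026108812540769577), 88.33682250976562)
plane (445, 258, 23, 10) ((0.4991002082824707, -0.31068122386932373), (0.055192019790410995, 0.022396592423319817), 88.34420776367188)
```

View pics/crop1.png

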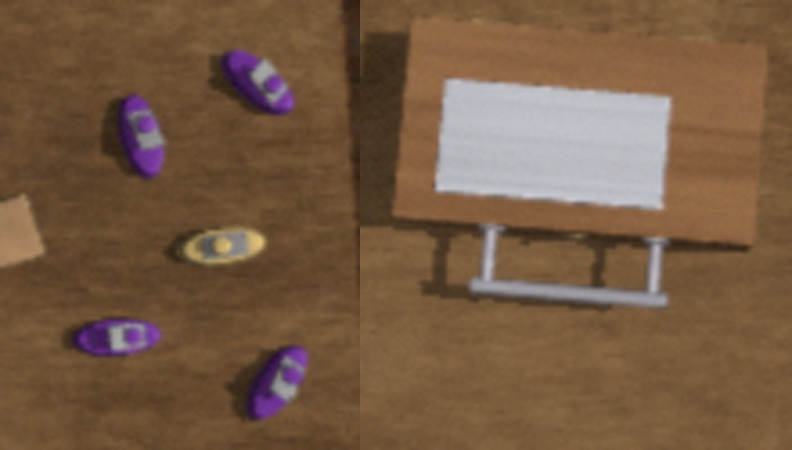

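The crop confirms it: brass plane at top pixel (457,263), the purple ones around it are look-alikes, and the bar and its posts can be clearly seen in front of the lid. The box yaw is about -0.104 rad. I'll move to the bar now and pinch it.

```bash
cat >> h.py <<'E'
psi=-0.104; BX=np.array([np.cos(psi),np.sin(psi),0]); BY=np.array([-np.sin(psi),np.cos(psi),0]); Z=np.array([0,0,1.])
B0=np.array([.5838,.1081,0])
def box(x,y,z): return B0+BX*x+BY*y+Z*z
def down(j): # jaw direction j
    j=np.array(j,float); return np.c_[-Z,np.cross(j,-Z),j]
def bar(t,dx=0): 
    a=t+.049; return box(.0684-.1776*np.cos(a),0,.0528+.1776*np.sin(a))
def st(): 
    s=sense(); print(round(s["time_s"],2),s["position"].round(4),s["wrist_force"].round(2),round(s["finger_gap"],4)); return s
E
python3 - <<'E'
from h import *
T=np.load("top1.npz");im=T["im"];hsv=cv2.cvtColor(im,cv2.COLOR_RGB2HSV)
s=hsv[245:282,440:475].astype(int); print(s[18,::3].tolist())
m=np.zeros((480,640),bool); m[245:282,440:475]=hsv[245:282,440:475,2]>130
v,u=np.nonzero(m);P=cloud("top",np.where(m,T["d"],0))[m][:,:2]
e=np.linalg.eigh(np.cov(P.T));print("plane",len(u),u.mean(),v.mean(),P.mean(0),cv2.minAreaRect(P.astype(np.float32)),e)
J=BX
for R in (down(BX),down(-BX)):
    print(inverse_kinematics(bar(0)+[0,0,.006],R))
R=down(BX)
command_gripper(.03,25)
movep(bar(0)+[0,0,.10],R); st()
print(move_l(bar(0)+[0,0,.006],feed=.1,until_force=8)); st()
command_gripper(0.0,25); st()
im,d=camera("side"); save("side2",cv2.resize(im[180:320,240:420],None,fx=3,fy=3))
E
```

```text
[[16, 146, 91], [16, 136, 60], [21, 113, 122], [21, 114, 134], [0, 11, 90], [20, 118, 175], [22, 107, 214], [170, 6, 138], [21, 100, 189], [20, 115, 201], [15, 140, 100], [14, 136, 101]]
plane 144 458.4513888888889 262.6111111111111 [ 0.49828584 -0.3144488 ] ((0.49877431988716125, -0.3154548704624176), (0.022516151890158653, 0.06089800223708153), 0.8994497060775757) EighResult(eigenvalues=array([3.92118014e-05, 2.15165910e-04]), eigenvectors=array([[-0.99522075, -0.09765067],
       [-0.09765067,  0.99522075]]))
[-0.61667726  0.45497984  0.35557811  2.14563482 -0.28105213  0.58423503
 -0.16239093]
[-0.16035298  0.44635648 -0.21190356  2.11949535  0.16374913  0.59070024
  2.54918726]
2.75 [0.4756 0.1209 0.1616] [-0.61 -0.36 -0.01] 0.0302
False
3.84 [0.4759 0.1195 0.068 ] [ 0.51  0.26 -0.73] 0.03
4.15 [0.4787 0.1193 0.0688] [ 5.78 -0.96 -0.37] 0.0089
```

View pics/side2.png

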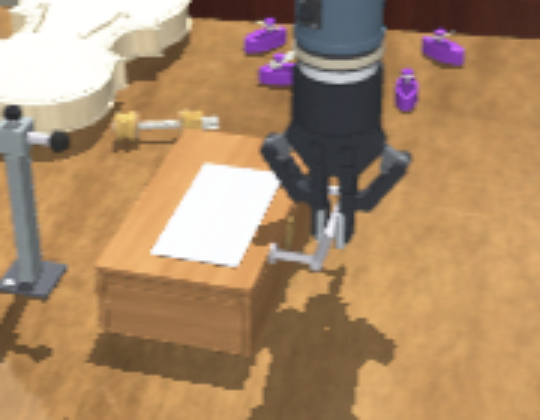

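The fingers straddle the bar between its posts and the gap is 8.9 mm, so the bar is gripped. It lies 3 mm farther in x than I estimated. I'll correct the frame and swing the lid.

```bash
cat >> h.py <<'E'
B0=B0+.003*BX
E
python3 - <<'E'
from h import *
up=np.array([0,0,.006])
for t in np.linspace(0,1.45,10)[1:]:
    move_l(bar(t)+up,feed=.12)
    s=st()
im,d=camera("side"); save("side3",cv2.resize(im[120:320,220:440],None,fx=2.5,fy=2.5))
E
```

```text
4.59 [0.4821 0.1189 0.096 ] [ 1.56  0.65 -1.06] 0.0089
4.98 [0.4896 0.1181 0.1226] [-0.97  0.8  -1.04] 0.0086
5.38 [0.5011 0.1168 0.1483] [-4.81  1.5   1.18] 0.0087
5.77 [0.5165 0.1152 0.1721] [-9.94  1.5   6.21] 0.0091
6.16 [0.5359 0.1131 0.1933] [-13.31   1.01  13.01] 0.009
6.55 [0.561  0.1103 0.2117] [-10.27   0.56  14.67] 0.0084
6.94 [0.5886 0.1073 0.2251] [-4.97 -0.09 12.43] 0.0091
7.33 [0.6161 0.1043 0.2335] [-2.2  -0.46  9.54] 0.0088
7.72 [0.644  0.1013 0.2372] [-0.15  0.2   6.68] 0.0087
```

View pics/side3.png

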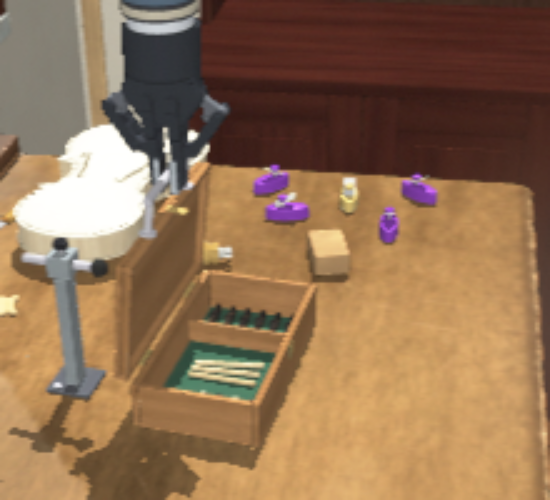

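The lid stands at about 1.45 rad, near balance, and the fingers are still on the bar. Now I'll open the jaws a little and push with the front finger under force guard.

```bash
python3 - <<'E'
from h import *
up=np.array([0,0,.006])
command_gripper(.03,25); s=st(); f0=s["wrist_force"]@BX
print("free",f0)
for t in (1.57,):
    print(move_l(bar(t)+up+.010*BX,feed=.05,until_force=4)); s=st()
print(move_l(bar(1.93)+up+.012*BX,feed=.016,until_force=6)); s=st()
for i in range(6):
    sleep(.2); s=st(); P=f0-s["wrist_force"]@BX; print("P",P)
    if i>=1 and P>5.5 or i==5: break
    if P<5.5 and i>=1: move_l(s["position"]+.001*BX,feed=.01,until_force=4)
im,d=camera("side"); save("side4",cv2.resize(im[120:320,180:400],None,fx=2.5,fy=2.5))
E
```

```text
8.11 [0.6418 0.102  0.2353] [ 1.36 -0.45  0.07] 0.0299
free 1.3997033436220265
False
8.88 [0.6732 0.0987 0.236 ] [0.35 1.   0.37] 0.0297
True
11.11 [0.7052 0.0955 0.2276] [-1.77  0.22 -0.36] 0.0301
11.31 [0.705  0.0955 0.2271] [-3.01 -0.22  1.49] 0.0297
P 4.367491423434176
11.51 [0.7051 0.0955 0.2271] [-3.23  0.67  1.39] 0.0299
P 4.684113832302503
11.96 [0.7058 0.0955 0.227 ] [-4.94  0.59  1.77] 0.0302
P 6.373161527021576
```

View pics/side4.png

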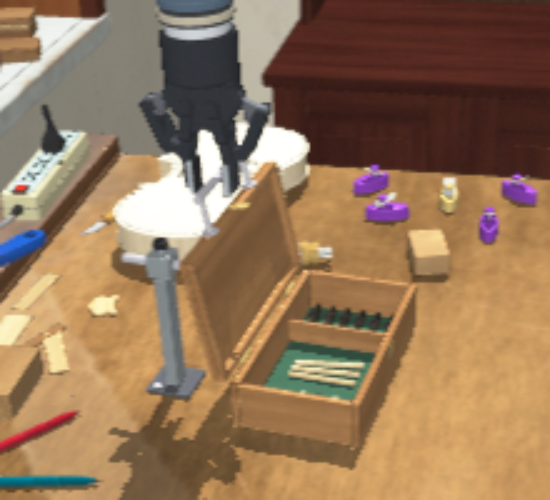

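The plate now bears on the rest's rubber tip at about 1.75 rad, with 5–6 N on the bar. I'll add a little and average the force. After that I'll back off, retreat upward and check that the lid stays open.

```bash
python3 - <<'E'
from h import *
def avg():
    F=[]
    for _ in range(10): sleep(.03);F.append(sense()["wrist_force"])
    return np.mean(F,0)
a=avg();print("now",a,a@BX)
p=sense()["position"]
if -(a@BX)<6.3:
    move_l(p+.0008*BX,feed=.01,until_force=4); b=avg();print("more",b,b@BX)
move_l(p-.012*BX,feed=.03); move_l(sense()["position"]-.003*BX,feed=.03); print("free",avg()@BX); 
move_l(sense()["position"]+[0,0,.06],feed=.12); st()
command_gripper(.045,25)
e=np.array([.995,.0977,0]); e/=np.linalg.norm(e)
q=np.array([.4985,-.3150,0])
movep(q+[0,0,.14],down(e)); st()
im,d=camera("side"); save("side5",cv2.resize(im[120:320,200:420],None,fx=2.5,fy=2.5)); np.savez("side5",im=im,d=d)
im,d=camera("top"); np.savez("top5",im=im,d=d);save("top5",im)
E
```

```text
now [-5.02037621  0.35618484  1.35330761] -5.0302269643907875
more [-5.5542114   0.59683547  1.69382065] -5.5861603401499265
free -0.26190864607289155
14.73 [0.6909 0.097  0.2866] [-1.16  0.05 -1.12] 0.03
16.77 [ 0.4998 -0.3141  0.1402] [-0.19  0.04  0.1 ] 0.0448
```

View pics/side5.png

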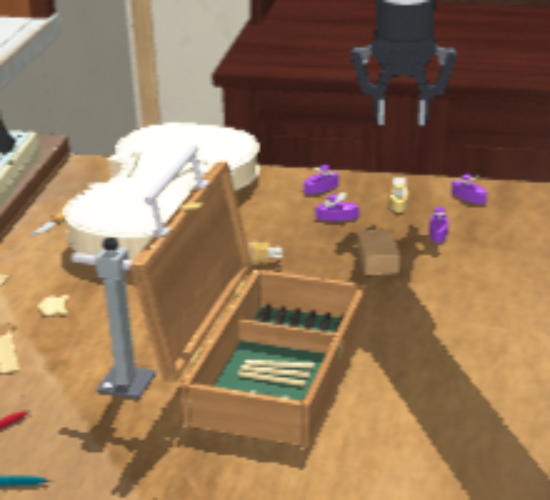

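The lid stays open by itself against the rest (the bar push was about 5.5 N, so roughly 9.7 N on the tip), and the plane is undisturbed. Next I'll grasp it.

```bash
python3 - <<'E'
from h import *
q=np.array([.4995,-.3135,0])
move_l(q+[0,0,.06],feed=.12)
print(move_l(q+[0,0,.028],feed=.05,until_force=5)); st()
command_gripper(0.0,30); s=st()
im,d=camera("side"); save("side6",cv2.resize(im[150:250,300:420],None,fx=5,fy=5))
move_l(s["position"]+[0,0,.03],feed=.06); st()
im,d=camera("side"); save("side7",cv2.resize(np.hstack([cv2.resize(cv2.imread("pics/side6.png")[...,::-1],(120,100)),im[150:250,300:420]]),None,fx=3.3,fy=3.3,interpolation=cv2.INTER_CUBIC))
E
```

```text
False
18.48 [ 0.4996 -0.3137  0.028 ] [-0.15 -0.9  -0.28] 0.0453
18.81 [ 0.4997 -0.3137  0.0285] [-0.38  0.39  2.94] 0.0226
19.52 [ 0.4997 -0.3135  0.0586] [ 0.15  0.04 -0.75] 0.0225
```

View pics/side7.png

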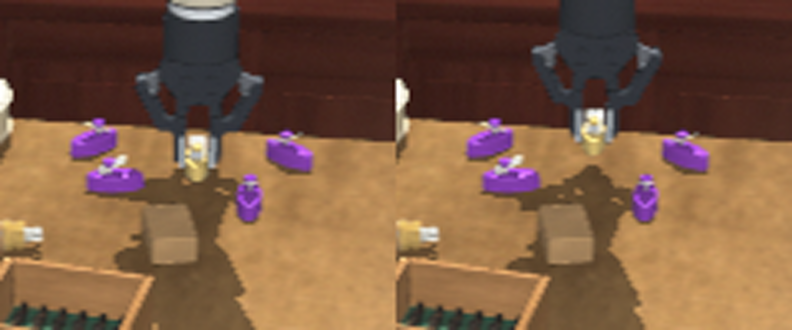

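The plane is lifted between the pads (gap 22.5 mm), nothing else moved. Now I'll carry it to the larger compartment.

```bash
python3 - <<'E'
from h import *
R=down(BX); c=box(-.006,.042,0)
move_l(sense()["position"]+[0,0,.12],feed=.15)
movep(c+[0,0,.17],R); st()
move_l(c+[0,0,.06],feed=.1,until_force=10); st()
print(move_l(c+[0,0,.0345],feed=.03,until_force=4)); s=st()
im,d=camera("side"); save("side8",cv2.resize(im[170:320,240:400],None,fx=4,fy=4,interpolation=cv2.INTER_CUBIC))
E
```

```text
22.24 [0.5855 0.1484 0.1701] [-0.13 -0.09 -0.28] 0.0229
23.49 [0.5857 0.1503 0.0607] [ 0.31 -0.55 -0.63] 0.0227
True
24.27 [0.5848 0.1501 0.0354] [-0.14  0.31  5.56] 0.0229
```

View pics/side8.png

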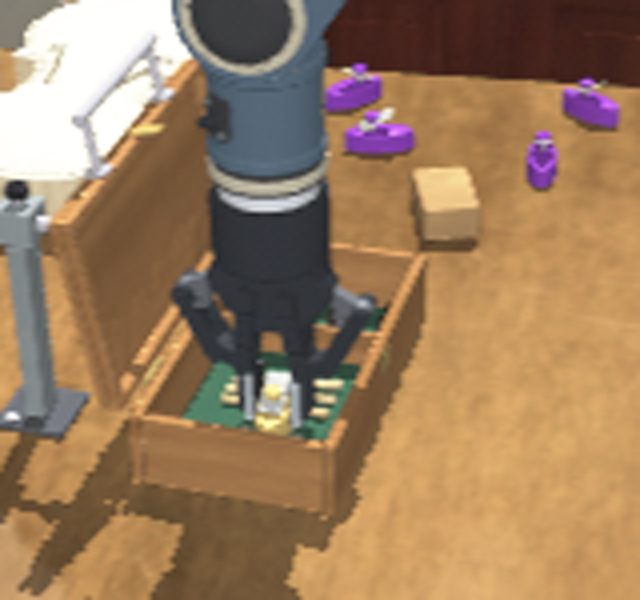

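The plane is on the compartment floor: contact came at TCP z 0.0354, as expected, and it sits clear of the walls. I'll release, retreat and check.

```bash
python3 - <<'E'
from h import *
command_gripper(.04); p=sense()["position"]
move_l(p+[0,0,.14],feed=.1); st()
movep([.45,-.25,.25],down(BX)); sleep(.5); s=st()
im,d=camera("side"); a=cv2.resize(im[130:320,240:400],None,fx=2.4,fy=2.4)
im2,d2=camera("top"); b=cv2.resize(im2[140:300,225:375],None,fx=2.6,fy=2.85)[:456]
save("side9",np.hstack([a,b]))
E
```

```text
26.18 [0.5834 0.15   0.1736] [0.05 0.56 0.24] 0.0399
28.25 [ 0.4501 -0.2499  0.25  ] [ 0.49  0.38 -0.49] 0.0397
```

View pics/side9.png

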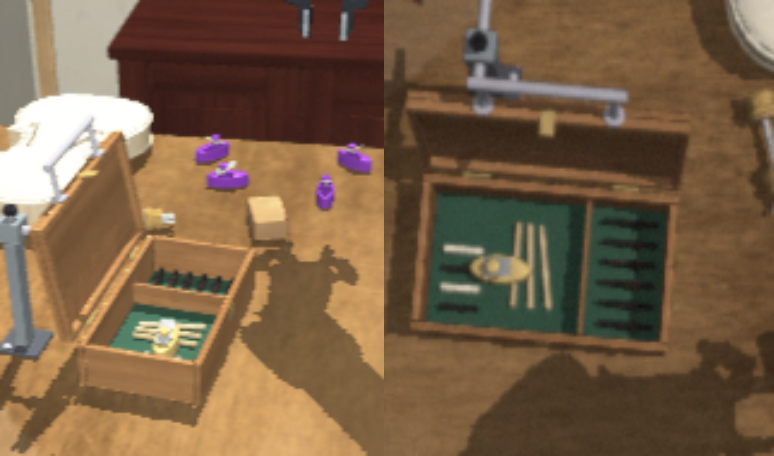

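In the side and top crops the plane stands upright in the larger compartment (top crop at 498,268), the lid is open against the rest, and the other things are in place. I'll hand in.

```bash
python3 -c "
from h import *
finish_job()"
```

```text
the job is handed in; nothing more can be done
```

The job is handed in. I opened the lid by its steel bar, and it stays open by itself. The brass thumb plane is put away standing on its sole in the larger compartment.

- **Lid:** I swung it past balance, let go of the bar and pressed it back with one finger. It met the rest at about 1.75 rad. The final push on the bar was about 5.5 N, which puts roughly 9.7 N on the rest's tip, between the 6 N needed and the 20 N limit. The tip load is worked out from the wrist force, not measured directly.
- **Plane:** It touched the compartment floor at the expected height, and I released it there. The last side and top pictures show it upright and clear of the walls.
- **Other things:** The purple look-alikes and the cork block look undisturbed. I judged this by eye and did not measure their positions.
- **Time and forces:** The job took about 28 s. The highest wrist force I read was about 19 N, during the swing.

The only disagreement was in my first estimate of the box, which was about 3 mm off along its front-to-back axis. It showed when the gripper closed on the bar, and I corrected for it before swinging the lid.

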